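# Mesh the reamer on the bar's citrus press and hold it running

### The job

Fit the green reamer with the yellow ribs onto the drive spindle of the citrus press: turn it until its socket meshes with the orange splines, slide it fully home, then press it straight down so that the sprung spindle is pushed all the way in and the press's switch stays on. Finish while still holding the reamer in the gripper and keeping it pressed down; do not let go. Leave the glass tumbler, the amber bottle and the steel jigger where they stand.

Things in the scene. Friction and masses are not known exactly. Their poses are not given: they have to be found in the camera images.
- reamer: Loose green plastic citrus reamer, 82 mm tall, about 90 g, upright on the counter at any yaw. Origin: centre of its underside; z up, x and y along its ribs. Round flange 68 mm across, 5 mm high; socket body 47 mm across, 42 mm at height 36 mm; above it a cross of four yellow ribs. It meshes in four yaws, every 90 degrees.
- reamer_grip (a point): Point on the reamer's axis 60 mm above its underside: where to grip from above. Here the yellow ribs form a cross, 36 mm across from rib end to rib end, each 8 mm thick, with flat upright ends from height 40 to 70 mm. Grip it firmly (60 to 80 N) so that it does not slip when pushed down.
- reamer_socket (a point): Mouth of the socket, at the reamer's origin, opening downward. A bore 16.4 mm across and 36 mm deep with four slots 7 mm wide along +x, -x, +y, -y, directly below the ribs. Between the slots are four keys from the underside to height 19 mm, rounded at the bottom.
- citrus_press: Fixed black citrus press with a round steel juice bowl on top; origin at the centre of its underside, on the spindle's upright axis, z up, small spout along -x. Foot 124 mm across; bowl 140 mm across, rim 116 mm and floor 97 mm above the counter. The spindle stands in the bowl's centre.
- drive: Splined spindle of the press. Origin on its axis at the seat, the top of a black shoulder 33 mm across, 118 mm above the counter when up. Four orange splines rise 18 mm from the seat along its +x, -x, +y, -y: 5 mm wide, 26 mm end to end, round-topped. It stands at any yaw; its gearbox resists turning (0.3 N m). Fully home, the reamer's origin coincides with this origin.
- drive_tip (a point): Tip of the steel pilot pin in the middle of the splines, 33 mm above the seat: 14 mm across, last 4 mm tapered to 7 mm. The reamer's bore goes over it first (1.2 mm play all round). Off angle, the keys stop on the splines with the underside 18 mm above the seat; within about 6 degrees of a match it slides on down to the seat.
- plunger (a joint): How far the spindle (drive) is pushed straight down into the press, m: 0 is up, 0.006 is the stop with the switch fully pressed. Sprung: a push of about 7 N starts to move it, about 11 N holds it at the stop. It also sinks if pushed while the splines are not meshed.
- tumbler: Bystander: glass tumbler, 72 mm across, 95 mm high, standing; origin at the centre of its underside.
- bitters: Bystander: small amber bottle with a yellow cap, 52 mm across, 125 mm high, standing; origin at the centre of its underside.
- jigger: Bystander: hourglass-shaped steel bar measure, 44 mm across, 78 mm high, standing; origin at the centre of its underside.
Things that resemble listed ones, but are neither listed nor needed, are in the scene too. Of the things like the reamer, leave any that is blue, pink or red; of the rest the larger one is meant.

How it is judged:
By the outcome, as a careful person would: the job done as asked, in the order asked, and still so for the second after the job is handed in, while the arm keeps its last pose, push and grip.
It also fails if it takes over 45 s, if anything falls off the work surface, if the arm or the gripper's body presses on something with over 40 N, if the wrist force passes 120 N, or if a joint passes its speed limit or range.

### The arm

A 6-joint arm with a two-finger parallel gripper is mounted at the origin on the work surface. World frame = base frame: x ahead of the robot, y to its left, z up, the work surface at z = 0. Lengths are in m, angles in rad, forces in N, time in s.
With the tool pointing down it reaches from about 0.375 to 0.975 m from the base axis. Payload 3.8 kg.
Tool frame: the origin (TCP) lies between the finger pads; the fingertips stand 11 mm ahead of it and the grasp point (between the pads) lies 8 mm behind it; z points along the fingers, y is the line along which they close (so a half turn about z gives the same grasp; the last joint's range is limited). The gripper opens to 85 mm and grips with 20 to 120 N. Pads are 22 mm wide; open, the fingers measure 114 mm over their backs; the gripper's body (76 mm by 85 mm) begins 54 mm behind the grasp point. The pads swing forward as they close: fully open they stand 13 mm farther back than shut.
Start: joints at [1.079, 0.264, 1.604, -0, 1.274, -0.037], TCP at [0.297, 0.606, 0.242] pointing down, gripper open.
Joint ranges: [-2.63, 2.63], [-0.94, 2.18], [0.31, 2.57], [-1.31, 4.45], [0, 2.66], [-2.55, 2.55]. Speed limits (rad/s): [2.57, 2.57, 3.14, 3.14, 3.14, 3.14].

### API

Orientations are given as a rotation vector (axis times angle).
In Python, from plant import arm gives the robot as it stands.
- The arm moves only by the tool apply_moves, never from a script. Its argument "series" is a list of rows, each a list of 2 entries, a list of its own where there are three numbers: the shift along the tool's x, y, z in fractions of the full range, 1 being 80 cm, then the turn, a rotation vector about the tool's x, y, z in fractions of the full range, 1 being 180 degrees. In form: [[[tx, ty, tz], [rx, ry, rz]], ...]. A call has exactly 5 rows; each row is the pose to reach, as a shift and turn from the pose commanded when the call began, along the tool's axes at that moment; what a row does not reach only later rows make up. A row lasts 1/8 s, in which the tool goes at most 62.5 mm and 10.7 degrees, less where a joint would pass 70% of its speed; a pose out of reach is approached as far as the arm can. A shift or turn number past 1, either way, is cut back to 1. A call with a gripper value outside its range is refused whole. "hand" is the opening, from 0 (shut) to 1 (fully open), set as the call begins (left out, the last holds). The fingers move at their own pace and stop on an object; "grip_force" is the grip in N (left out, the last holds). Time passes only in rows, so rows that repeat a pose let the fingers close, or fill a call up. It gives the time, the measured TCP pose, the force, the opening and the grip force at its end, in the units of the state.
- arm.get_obs(): the state, without advancing time (a new reading comes with each control period).
- arm.camera(name): name is "scene" or "top" or "wrist"; returns (picture, depth): 400x640x3 uint8, blue, green, red; 400x640 float32, m along the optical axis (not along the pixel's ray), 0 where there is no reading.
- arm.get_calibration(name): a dict with "fov_y" (degrees; the focal length in pixels is half the picture's height over the tangent of half this angle, whatever the lens; pixels are square), "cx", "cy" (the principal point, pixels), "world_from_camera" (4x4, takes a point from camera to world coordinates). Camera axes: x right, y up, looking along -z (the intrinsics and any distortion apply to the point x, -y, -z); pixel columns grow to the right and rows downward; lengths in m; the calibration is good to about 2 mm. The wrist camera is an equidistant fisheye: a pixel r from the principal point sees the ray r / f radians off the axis. A picture is of the moment at which its call begins: read the wrist's pose just before it. get_calibration takes no time and is no camera call; for the wrist camera it gives the pose at the moment of the call.
- arm.finish_job(): hands the job in; it is judged then, once.
The state is a dict: "time": time; "joints": joint angles; "dq": joint speeds; "joint_efforts": joint torques, N m; "ee_pos": TCP position; "eef_rot": TCP orientation; "force": force on the tool from outside, world axes, zero at the start; "moment": the same for the moment, N m; "opening": opening from 0.0 (shut) to 1.0 (fully open); "grip_force": force on a finger pad.
Only numpy, scipy, OpenCV 4.12 (cv2) and the standard library are available. Lean on these libraries where they do the work, as an engineer would, in place of code of your own. Each camera call takes 0.05 s, during which the arm holds its last target. There are 200 camera calls.

## Working session

There is one attempt and no reset: what is moved stays moved. The work goes in short steps, Python scripts to look and compute and a tool call to move; the robot and the scene stay as the last step left them, time stands still between calls to the robot, and variables do not carry over. Pictures are saved under pics/ and viewed, at most 10 in all, crops included, and the job is handed in when it is done.

Besides the shell and the picture viewer there is one more tool, called after ">>>" as a command line: name --argument value ..., lists and objects as JSON in quotes. apply_moves: Moves the arm, as the interface text tells. Its arguments: {"type":"object","properties":{"series":{"type":"array"},"hand":{"type":"number"},"grip_force":{"type":"number"}},"required":["series"]}

```bash
mkdir -p pics
cat > h.py <<'E'
import numpy as np, cv2
from plant import arm
from scipy.spatial.transform import Rotation as R
def shot(n):
    c=arm.get_calibration(n); p,d=arm.camera(n)
    np.savez('pics/%s.npz'%n,p=p,d=d,T=c['world_from_camera'],k=[c['fov_y'],c['cx'],c['cy']]); return p,d
def load(n):
    z=np.load('pics/%s.npz'%n); return z['p'],z['d'],z['T'],z['k']
def cloud(n):
    p,d,T,k=load(n); f=200/np.tan(np.radians(k[0]/2))
    v,u=np.mgrid[0:400,0:640]; x=(u-k[1])/f; y=(v-k[2])/f
    if n=='wrist':
        r=np.hypot(x,y); s=np.where(r>1e-6,np.tan(np.minimum(r,1.5))/np.maximum(r,1e-6),1); x=x*s;y=y*s
    P=np.stack([x*d,-y*d,-d,np.ones_like(d)],-1)@np.array(T).T
    P=P[...,:3]; P[d<=0]=np.nan; return P
E
python3 - <<'E'
from h import *
for n in('scene','top'):
    p,d=shot(n); cv2.imwrite(f'pics/{n}.png',p); 
    print(arm.get_calibration(n))
o=arm.get_obs(); print(o)
E
```

```text
{'fov_y': 45.81941603501809, 'cx': 326.49381477002595, 'cy': 203.09770302983452, 'world_from_camera': array([[ 0.87959882, -0.34287725,  0.32975915,  1.01265869],
       [ 0.47555739,  0.65167843, -0.59089796, -0.72477637],
       [-0.01229146,  0.67657255,  0.73627339,  1.02689241],
       [ 0.        ,  0.        ,  0.        ,  1.        ]])}
{'fov_y': 56.93206334025991, 'cx': 318.38091987780393, 'cy': 200.25222327896176, 'world_from_camera': array([[ 0.00865547,  0.99313255, -0.11667398,  0.5270879 ],
       [-0.99982995,  0.00669519, -0.01718276, -0.01479944],
       [-0.0162836 ,  0.11680287,  0.99302162,  1.12762285],
       [ 0.        ,  0.        ,  0.        ,  1.        ]])}
{'time': 0.1, 'joints': array([ 1.07910624e+00,  2.64713295e-01,  1.60524584e+00,  3.14784909e-06,
        1.27371150e+00, -3.69104792e-02]), 'dq': array([-0.00016493,  0.00056908, -0.00436285,  0.0008871 , -0.00072013,
        0.00062951]), 'joint_efforts': array([ 1.03685616e-03, -5.16706967e+01, -3.68590701e+01,  1.02248428e-04,
        6.32180032e-03, -3.61001162e-05]), 'ee_pos': array([0.29620577, 0.60581903, 0.24105806]), 'eef_rot': array([-0.70810388, -3.06018867,  0.00314896]), 'force': array([-0.41358635,  1.04335927,  0.02782177]), 'moment': array([-0.02104679, -0.01603303,  0.04108589]), 'grip_force': 0.0, 'opening': 0.9998507166901486}
```

View pics/top.png

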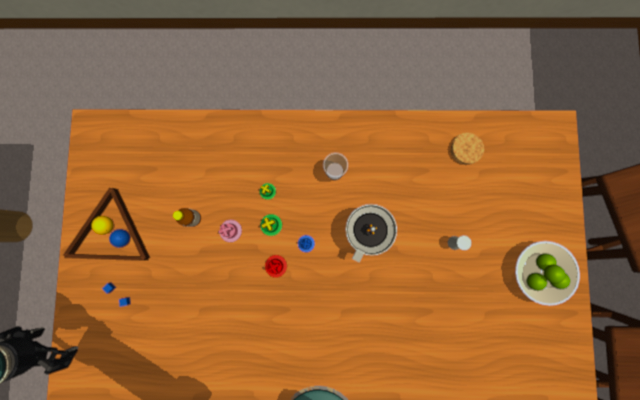

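View pics/scene.png

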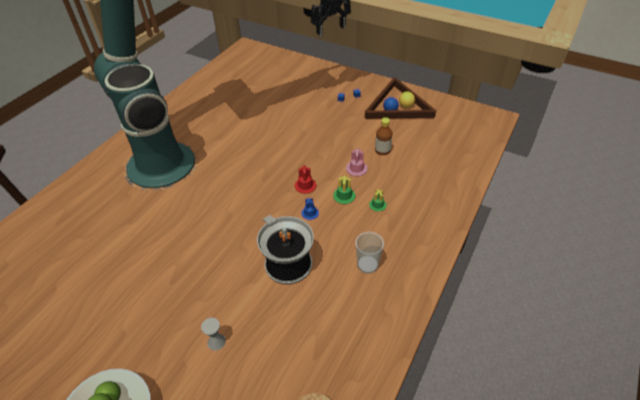

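Two green reamers with yellow ribs show in the top view: the larger at (270,224) and a smaller at (267,190). The blue (306,243), pink (230,231) and red (275,266) ones are excluded. The larger green one fits. The press is at (371,230). I'll confirm in one enlarged crop and measure.

Run:
```python
from h import *
p,d,T,k=load('top'); P=cloud('top')
c=p[165:295,215:410]; cv2.imwrite('pics/crop1.png',cv2.resize(c,None,fx=4,fy=4,interpolation=cv2.INTER_CUBIC))
hsv=cv2.cvtColor(p,cv2.COLOR_BGR2HSV)
g=cv2.inRange(hsv,(45,100,40),(85,255,255))
n,l,s,cc=cv2.connectedComponentsWithStats(g)
for i in range(1,n):
    if s[i,4]>30: 
        print(s[i],cc[i],np.nanmedian(P[l==i],0), np.nanmin(P[l==i],0), np.nanmax(P[l==i],0))
for (u,v) in [(270,224),(371,230),(335,165),(460,242),(180,216),(267,190),(306,243),(230,231),(275,266)]:
    w=P[v-2:v+3,u-2:u+3].reshape(-1,3); print((u,v),w[np.nanargmax(w[:,2])])
# bowl rim circle
m=(P[...,2]>.108)&(P[...,2]<.122); m[:, :340]=0; m[:,405:]=0
q=P[m]; A=np.c_[2*q[:,:2],np.ones(len(q))]; 
x=np.linalg.lstsq(A,(q[:,:2]**2).sum(1),rcond=None)[0]; print(x[:2],np.sqrt(x[2]+x[0]**2+x[1]**2),len(q))
```

```text
[260 184  16  15 133] [268.4887218  191.84962406] [0.67993479 0.1534249  0.00613208] [ 0.66462919  0.13834685 -0.00311082] [0.70919726 0.18514669 0.03716365]
[261 214  21  22 243] [272.28806584 224.87242798] [0.57926925 0.13918505 0.00636484] [ 0.55173875  0.11756303 -0.00131772] [0.61594769 0.17955595 0.06255852]
[  0 359   2  18  34] [  0.47058824 367.97058824] [0.2988228  0.57002696 0.4386102 ] [0.28358138 0.56747516 0.4353536 ] [0.31354379 0.57393977 0.44156528]
[295 390  36  10  77] [309.24675325 394.02597403] [0.09869881 0.03256809 0.00852876] [ 0.08166049 -0.03369     0.0037416 ] [0.10825483 0.06687928 0.0137259 ]
(270, 224) [0.5838166  0.14554009 0.0839737 ]
(371, 230) [ 0.56647854 -0.13727995  0.15093781]
(335, 165) [ 0.77439531 -0.03956959  0.01022509]
(460, 242) [ 0.52942333 -0.40000915  0.08092815]
(180, 216) [0.59593923 0.38584799 0.12733369]
(267, 190) [0.68695613 0.1598102  0.06463939]
(306, 243) [0.52845739 0.03813812 0.06176384]
(230, 231) [0.56631842 0.2614533  0.07372848]
(275, 266) [0.46079479 0.12893638 0.08079886]
[ 0.56253359 -0.1404725 ] 0.0621120188211163 399
```

View pics/crop1.png

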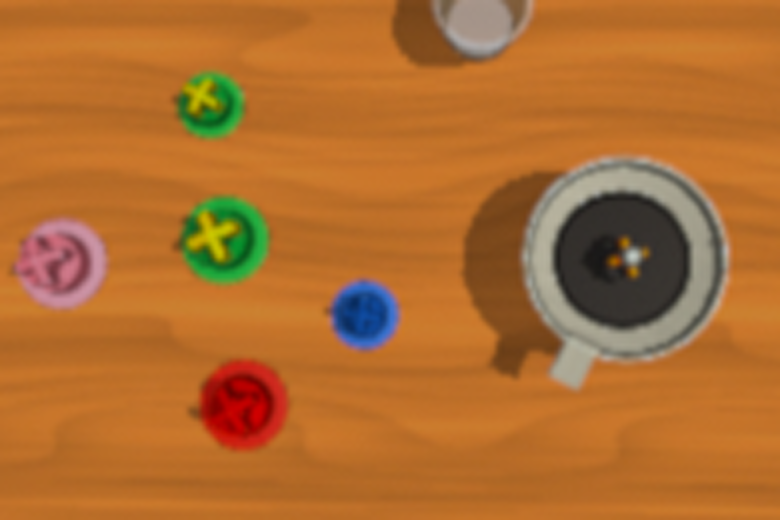

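Crop confirms: the larger green reamer with yellow ribs is at crop (225,240); the smaller twin is at (211,104). The spindle with orange splines is at crop (632,257). I'll move over the reamer.

```bash
cat >> h.py <<'E'
def shift(pos,yaw=None):
    """tool-frame shift & turn to reach world pos, tool pointing down with tool-y axis at yaw (mod pi)"""
    o=arm.get_obs(); M=R.from_rotvec(o['eef_rot']); r=np.zeros(3)
    y=M.as_matrix()[:,1]; cy=np.degrees(np.arctan2(y[1],y[0]))
    if yaw is not None:
        dy=(yaw-cy+90)%180-90
        ty=np.radians(cy+dy); Y=np.array([np.cos(ty),np.sin(ty),0]); Z=np.array([0,0,-1.]); X=np.cross(Y,Z)
        r=(M.inv()*R.from_matrix(np.c_[X,Y,Z])).as_rotvec()
    print('t',o['time'],'pos',o['ee_pos'].round(4),'toolz',M.as_matrix()[:,2].round(4),'yaw',round(cy,2),'j6',o['joints'][5].round(3),'F',o['force'].round(1),'M',o['moment'].round(2),'open',round(o['opening'],3),'grip',round(o['grip_force'],1))
    if pos is not None: print('shift',M.inv().apply(np.array(pos)-o['ee_pos']).round(4),'turn',r.round(4))
E
python3 - <<'E'
from h import *
shift([.582,.143,.25],28)
shift([.582,.143,.25],28+90)
c=arm.get_calibration('wrist'); o=arm.get_obs()
print(R.from_rotvec(o['eef_rot']).inv().apply(c['world_from_camera'][:3,3]-o['ee_pos']), c['fov_y'],R.from_rotvec(o['eef_rot']).as_matrix().T@c['world_from_camera'][:3,:3])
E
```

```text
t 0.1 pos [0.2962 0.6058 0.2411] toolz [-0.001  -0.0018 -1.    ] yaw 63.94 j6 -0.037 F [-0.4  1.   0. ] M [-0.02 -0.02  0.04] open 1.0 grip 0.0
shift [-0.46   -0.2903 -0.0084] turn [-2.000e-03  6.000e-04  6.273e-01]
t 0.1 pos [0.2962 0.6058 0.2411] toolz [-0.001  -0.0018 -1.    ] yaw 63.94 j6 -0.037 F [-0.4  1.   0. ] M [-0.02 -0.02  0.04] open 1.0 grip 0.0
shift [-0.46   -0.2903 -0.0084] turn [-0.0019 -0.0011 -0.9435]
[ 0.0799184   0.00153543 -0.13189338] 65.70646984690485 [[ 6.41464255e-04  9.49695997e-01  3.13172640e-01]
 [ 9.99999794e-01 -6.18695483e-04 -1.72082399e-04]
 [ 3.03325326e-05  3.13172686e-01 -9.49696198e-01]]
```

Units first: shifts go in shares of 80 cm and turns go in shares of 180 degrees. So -0.23 m / 0.8 = -0.2875, -0.046 m / 0.8 = -0.0575, 0.627 rad / 3.1416 = 0.1996.

>>> apply_moves --series '[[[-0.0575, -0.0363, -0.0013], [0, 0, 0.0398]], [[-0.115, -0.0725, -0.0025], [0, 0, 0.0796]], [[-0.1725, -0.1088, -0.0038], [0, 0, 0.1194]], [[-0.23, -0.145, -0.005], [0, 0, 0.1592]], [[-0.2875, -0.1813, -0.005], [-0.0006, 0, 0.1996]]]'

```text
time: 0.72
ee_pos: [0.4399, 0.3734, 0.2459]
eef_rot: [1.623, 2.69, 0.002]
force: [0.1, -0.4, -0.2]
opening: 0.997
grip_force: 0.0
```

```bash
python3 -c "
from h import *
shift([.582,.143,.25],28)"
```

```text
t 0.725 pos [0.4399 0.3734 0.2459] toolz [ 0.001   0.0011 -1.    ] yaw 27.79 j6 0.175 F [ 0.1 -0.4 -0.2] M [-0.01  0.01  0.01] open 0.997 grip 0.0
shift [-0.2701  0.0183 -0.0042] turn [ 0.0014 -0.0005 -0.0036]
```

Scaled: -0.27 m / 0.8 = -0.3375, -0.002 m / 0.8 = -0.0025, 0.001 rad / 3.1416 = 0.0003.

>>> apply_moves --series '[[[-0.075, 0.005, -0.0013], [0, 0, 0]], [[-0.15, 0.01, -0.0025], [0, 0, 0]], [[-0.225, 0.015, -0.0038], [0, 0, 0]], [[-0.3, 0.02, -0.005], [0.0003, 0, 0]], [[-0.3375, 0.0225, -0.005], [0.0003, 0, -0.001]]]'

```text
time: 1.35
ee_pos: [0.5832, 0.1423, 0.2497]
eef_rot: [-1.617, -2.693, -0.0]
force: [-0.0, 0.5, -0.4]
opening: 0.996
grip_force: 0.0
```

Run:
```python
from h import *
shift(None)
p,d=shot('wrist'); P=cloud('wrist')
cv2.imwrite('pics/w1.png',p)
hsv=cv2.cvtColor(p,cv2.COLOR_BGR2HSV)
n=np.hypot(P[...,0]-.582,P[...,1]-.143)<.06
g=(cv2.inRange(hsv,(45,90,30),(85,255,255))>0)&n
y=(cv2.inRange(hsv,(20,90,60),(38,255,255))>0)&n&(P[...,2]>.03)
q=P[g&(P[...,2]<.012)&(P[...,2]>0)]; print(len(q),q.min(0),q.max(0),(q.min(0)+q.max(0))/2)
r=P[y]; print(len(r),r.min(0),r.max(0),np.median(r,0))
```

```text
t 1.35 pos [0.5832 0.1423 0.2497] toolz [ 1.e-04  3.e-04 -1.e+00] yaw 28.05 j6 -0.292 F [-0.   0.5 -0.4] M [ 0.02 -0.03  0.03] open 0.996 grip 0.0
967 [5.50809982e-01 1.16807685e-01 2.77428299e-04] [0.61647964 0.18437944 0.01178338] [0.58364481 0.15059356 0.0060304 ]
596 [0.56605929 0.13438499 0.03637091] [0.60345367 0.16859565 0.08351496] [0.58195051 0.15329369 0.07433989]
```

View pics/w1.png

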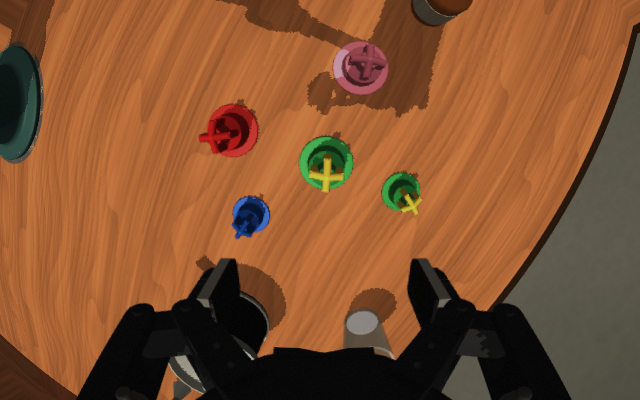

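The wrist view shows the reamer at (326,165), its rib cross nearly aligned with the image axes. Now I'll fit centre and yaw from the depth points.

```bash
cat >> h.py <<'E'
from scipy.optimize import minimize
def cross(q,c0,yaw0,lock=None):
    """fit cross of two thin bars to xy points; returns cx,cy,yaw deg"""
    def f(a):
        t=np.radians(a[2]); dx,dy=q[:,0]-a[0]/1e3,q[:,1]-a[1]/1e3
        u=np.cos(t)*dx+np.sin(t)*dy; v=-np.sin(t)*dx+np.cos(t)*dy
        return (np.minimum(abs(u),abs(v))**2).sum()*1e6
    best=min((minimize(f,[c0[0]*1e3,c0[1]*1e3,yaw0+k],method='Nelder-Mead') for k in (-30,-15,0,15,30)),key=lambda s:s.fun)
    return best.x, np.sqrt(best.fun/len(q))
E
python3 - <<'E'
from h import *
p,d,T,k=load('wrist'); P=cloud('wrist')
hsv=cv2.cvtColor(p,cv2.COLOR_BGR2HSV)
n=np.hypot(P[...,0]-.583,P[...,1]-.150)<.05
y=(cv2.inRange(hsv,(18,90,60),(38,255,255))>0)&n
for lo,hi in((.06,.09),(.066,.09),(.072,.09)):
    r=P[y&(P[...,2]>lo)&(P[...,2]<hi)]; print(lo,len(r),cross(r,[.583,.151],28),r.mean(0),r.max(0)-r.min(0))
g=(cv2.inRange(hsv,(45,90,30),(85,255,255))>0)&n
# circle fit on flange outer edge: per-angle farthest points
q=P[g&(P[...,2]<.012)]; c=np.array([.5836,.1506])
for _ in range(5):
    a=np.arctan2(q[:,1]-c[1],q[:,0]-c[0]); rr=np.hypot(*(q[:,:2]-c).T); b=np.digitize(a,np.linspace(-np.pi,np.pi,37))
    e=np.array([q[b==i][rr[b==i].argmax(),:2] for i in range(1,37) if (b==i).any()])
    A=np.c_[2*e,np.ones(len(e))]; x=np.linalg.lstsq(A,(e**2).sum(1),rcond=None)[0]; c=x[:2]
print(c,np.sqrt(x[2]+c@c),len(e))
print(np.nanmedian(P[240:250,330:350,2]))
E
```

```text
0.06 509 (array([583.03844587, 152.10811209,  24.15746034]), np.float64(2.1830378122181058)) [0.58257837 0.15218565 0.07499516] [0.03410101 0.03424089 0.02307329]
0.066 479 (array([583.10191408, 151.9148794 ,  24.38317909]), np.float64(2.142899614638148)) [0.58275787 0.15192685 0.07569682] [0.03410101 0.03424089 0.01749695]
0.072 391 (array([583.39379909, 151.62500697,  24.53962779]), np.float64(2.0182430265326348)) [0.58308436 0.15178286 0.07693153] [0.03054045 0.03225474 0.01149159]
[0.58359817 0.15098211] 0.03319061881863971 35
0.00025572213662269916
```

```bash
python3 -c "
from h import *
shift([.5834,.1512,.051],24.5)"
```

```text
t 1.4 pos [0.5846 0.14   0.2496] toolz [ 0.0013 -0.002  -1.    ] yaw 28.0 j6 -0.293 F [ 1.7 -2.  -0.6] M [-0.07 -0.06  0.06] open 1.0 grip 0.0
shift [0.0109 0.0042 0.1986] turn [0.0003 0.0024 0.0611]
```

Scaled: 0.1 m / 0.8 = 0.125, 0.07 m / 0.8 = 0.0875, 0.061 rad / 3.1416 = 0.0194.

>>> apply_moves --series '[[[0.005, 0.0025, 0.0375], [0, 0, 0.0095]], [[0.0113, 0.0038, 0.0875], [0, 0, 0.0194]], [[0.0113, 0.0038, 0.125], [0, 0, 0.0194]], [[0.0113, 0.0038, 0.125], [0, 0, 0.0194]], [[0.0113, 0.0038, 0.125], [0, 0, 0.0194]]]' --hand 0.9

```text
time: 2.02
ee_pos: [0.5811, 0.155, 0.1511]
eef_rot: [1.694, 2.645, 0.003]
force: [0.3, -0.5, 0.3]
opening: 0.901
grip_force: 0.0
```

Run:
```python
from h import *
shift([.5834,.1512,.051],24.5)
shot('wrist'); p,d,T,k=load('wrist'); P=cloud('wrist'); cv2.imwrite('pics/w2.png',p)
hsv=cv2.cvtColor(p,cv2.COLOR_BGR2HSV)
n=np.hypot(P[...,0]-.583,P[...,1]-.150)<.05
y=(cv2.inRange(hsv,(18,90,60),(38,255,255))>0)&n
for lo,hi in((.06,.09),(.066,.09),(.072,.09)):
    r=P[y&(P[...,2]>lo)&(P[...,2]<hi)]; print(lo,len(r),cross(r,[.583,.151],28),(r.max(0)+r.min(0))/2)
g=(cv2.inRange(hsv,(45,90,30),(85,255,255))>0)&n
q=P[g&(P[...,2]<.012)]; c=np.array([.5836,.1506])
for _ in range(5):
    a=np.arctan2(q[:,1]-c[1],q[:,0]-c[0]); rr=np.hypot(*(q[:,:2]-c).T); b=np.digitize(a,np.linspace(-np.pi,np.pi,37))
    e=np.array([q[b==i][rr[b==i].argmax(),:2] for i in range(1,37) if (b==i).any()])
    A=np.c_[2*e,np.ones(len(e))]; x=np.linalg.lstsq(A,(e**2).sum(1),rcond=None)[0]; c=x[:2]
print(c,np.sqrt(x[2]+c@c),len(e))
shift(np.r_[c,.051],24.5)
```

```text
t 2.025 pos [0.5811 0.155  0.1511] toolz [ 0.0016  0.0012 -1.    ] yaw 24.71 j6 -0.213 F [ 0.3 -0.5  0.3] M [ 0.01 -0.04  0.01] open 0.901 grip 0.0
shift [-0.0044  0.0003  0.1001] turn [ 0.0019 -0.0005  0.0036]
0.06 1026 (array([582.954982  , 152.57908759,  23.53305852]), np.float64(2.1132498042942713)) [0.58327358 0.15124028 0.07161281]
0.066 937 (array([583.07542188, 152.37699463,  23.47505067]), np.float64(2.105481913618633)) [0.58327358 0.15104571 0.07462905]
0.072 762 (array([583.20690778, 152.03347166,  23.2337584 ]), np.float64(1.9882914766786286)) [0.58343289 0.15142833 0.07759384]
[0.58370967 0.1507275 ] 0.03352658609644479 27
t 2.075 pos [0.5817 0.1551 0.152 ] toolz [ 0.0032  0.0016 -1.    ] yaw 24.71 j6 -0.213 F [1.  0.2 0.9] M [-0.02  0.06  0.04] open 0.901 grip 0.0
shift [-0.0048 -0.0004  0.101 ] turn [ 0.0035 -0.0001  0.0036]
```

Scaled: 0.1 m / 0.8 = 0.125, -0.0045 m / 0.8 = -0.0056, 0.02 rad / 3.1416 = 0.0064.

>>> apply_moves --series '[[[-0.0056, 0, 0.0375], [0, 0, 0.0064]], [[-0.0056, 0, 0.0813], [0, 0, 0.0064]], [[-0.0056, 0, 0.1125], [0, 0, 0.0064]], [[-0.0056, 0, 0.125], [0, 0, 0.0064]], [[-0.0056, 0, 0.125], [0, 0, 0.0064]]]'

```text
time: 2.7
ee_pos: [0.5831, 0.1508, 0.0509]
eef_rot: [1.721, 2.628, 0.003]
force: [0.3, -0.6, -0.4]
opening: 0.903
grip_force: 0.0
```

```bash
python3 -c "
from h import *
shift([.5834,.1512,.051],23.5)"
```

```text
t 2.7 pos [0.5831 0.1508 0.0509] toolz [ 0.0014  0.0011 -1.    ] yaw 23.55 j6 -0.2 F [ 0.3 -0.6 -0.4] M [-0.02 -0.    0.04] open 0.903 grip 0.0
shift [ 0.0003  0.0004 -0.0001] turn [ 0.0017 -0.0005  0.0009]
```

On target; closing.

>>> apply_moves --series '[[[0, 0, 0], [0, 0, 0]], [[0, 0, 0], [0, 0, 0]], [[0, 0, 0], [0, 0, 0]], [[0, 0, 0], [0, 0, 0]], [[0, 0, 0], [0, 0, 0]]]' --hand 0 --grip_force 75

```text
time: 3.32
ee_pos: [0.5835, 0.1509, 0.0517]
eef_rot: [1.721, 2.627, 0.004]
force: [-1.5, -0.2, 5.8]
opening: 0.407
grip_force: 74.4
```

>>> apply_moves --series '[[[0, 0, 0], [0, 0, 0]], [[0, 0, 0], [0, 0, 0]], [[0, 0, 0], [0, 0, 0]], [[0, 0, -0.0038], [0, 0, 0]], [[0, 0, -0.0125], [0, 0, 0]]]'

```text
time: 3.95
ee_pos: [0.5817, 0.1505, 0.0597]
eef_rot: [-1.721, -2.627, 0.0]
force: [0.6, -0.5, -1.3]
opening: 0.404
grip_force: 74.6
```

```bash
python3 -c "
from h import *
shift([.562,-.139,.26],23.5)"
```

```text
t 3.95 pos [0.5817 0.1505 0.0597] toolz [-1.1e-03  6.0e-04 -1.0e+00] yaw 23.55 j6 -0.2 F [ 0.6 -0.5 -1.3] M [0.02 0.01 0.  ] open 0.404 grip 74.6
shift [-0.2573 -0.1339 -0.2004] turn [-0.0008 -0.001   0.0008]
```

```bash
python3 -c "
from h import *
shift([.592,-.205,.26],23.5)"
```

```text
t 3.95 pos [0.5817 0.1505 0.0597] toolz [-1.1e-03  6.0e-04 -1.0e+00] yaw 23.55 j6 -0.2 F [ 0.6 -0.5 -1.3] M [0.02 0.01 0.  ] open 0.404 grip 74.6
shift [-0.3298 -0.1328 -0.2005] turn [-0.0008 -0.001   0.0008]
```

Scaled: -0.2 m / 0.8 = -0.25, -0.04 m / 0.8 = -0.05.

>>> apply_moves --series '[[[0, 0, -0.05], [0, 0, 0]], [[0, 0, -0.1188], [0, 0, 0]], [[0, 0, -0.1875], [0, 0, 0]], [[-0.025, -0.0125, -0.25], [0, 0, 0]], [[-0.075, -0.0313, -0.25], [0, 0, 0]]]'

```text
time: 4.58
ee_pos: [0.5866, 0.0863, 0.2669]
eef_rot: [1.713, 2.623, 0.013]
force: [0.2, -0.7, -1.4]
opening: 0.407
grip_force: 74.8
```

```bash
python3 -c "
from h import *
shift([.592,-.205,.26],23.5)"
```

```text
t 4.575 pos [0.5866 0.0863 0.2669] toolz [ 0.0118  0.0025 -0.9999] yaw 23.71 j6 -0.311 F [ 0.2 -0.7 -1.4] M [-0.01 -0.04  0.04] open 0.407 grip 74.8
shift [-0.2689 -0.1122  0.0063] turn [0.0118 0.0024 0.0036]
```

Scaled: -0.265 m / 0.8 = -0.3313, -0.22 m / 0.8 = -0.275.

>>> apply_moves --series '[[[-0.0688, -0.0275, 0], [0, 0, 0]], [[-0.1375, -0.055, 0], [0, 0, 0]], [[-0.2063, -0.0825, 0], [0, 0, 0]], [[-0.275, -0.11, 0], [0, 0, 0]], [[-0.3313, -0.1375, 0], [0, 0, 0]]]'

```text
time: 5.2
ee_pos: [0.5881, -0.2036, 0.2598]
eef_rot: [-1.722, -2.627, -0.002]
force: [0.2, -0.8, -0.8]
opening: 0.402
grip_force: 74.7
```

>>> apply_moves --series '[[[0, 0, 0], [0, 0, 0]], [[0, 0, 0], [0, 0, 0]], [[0, 0, 0], [0, 0, 0]], [[0, 0, 0], [0, 0, 0]], [[0, 0, 0], [0, 0, 0]]]'

```text
time: 5.82
ee_pos: [0.5887, -0.2005, 0.2599]
eef_rot: [-1.72, -2.629, -0.002]
force: [0.6, 1.1, -0.6]
opening: 0.403
grip_force: 74.7
```

Run:
```python
from h import *
shift(None)
shot('wrist'); p,d,T,k=load('wrist'); P=cloud('wrist')
m=(np.hypot(P[...,0]-.562,P[...,1]+.139)<.03)&(P[...,2]>.12)
v,u=np.nonzero(m); print(len(v),u.min(),u.max(),v.min(),v.max())
cu,cv_=int(u.mean()),int(v.mean())
a=p[max(0,cv_-60):cv_+60,max(0,cu-60):cu+60]
cv2.imwrite('pics/w3.png',np.hstack([cv2.resize(p,(640,400)) [:, :400],cv2.resize(a,(400,400),interpolation=cv2.INTER_CUBIC)]))
print(cu,cv_)
hsv=cv2.cvtColor(p,cv2.COLOR_BGR2HSV)
o=(cv2.inRange(hsv,(4,110,60),(22,255,255))>0)&(np.hypot(P[...,0]-.562,P[...,1]+.139)<.025)
for lo in(.118,.125,.13):
    r=P[o&(P[...,2]>lo)&(P[...,2]<.145)]; print(lo,len(r),cross(r,[.562,-.139],28),(r.max(0)+r.min(0))/2,r.max(0)-r.min(0))
r=P[m&(P[...,2]>.146)];print('tip',r.mean(0),r.max(0),len(r))
m=(P[...,2]>.108)&(P[...,2]<.122)&(np.hypot(P[...,0]-.562,P[...,1]+.139)>.055)&(np.hypot(P[...,0]-.562,P[...,1]+.139)<.08)
q=P[m]; A=np.c_[2*q[:,:2],np.ones(len(q))]; x=np.linalg.lstsq(A,(q[:,:2]**2).sum(1),rcond=None)[0]; print('rim',x[:2],np.sqrt(x[2]+x[0]**2+x[1]**2),len(q))
```

```text
t 5.825 pos [ 0.5887 -0.2005  0.2599] toolz [ 5.e-04  1.e-03 -1.e+00] yaw 23.63 j6 -0.782 F [ 0.6  1.1 -0.6] M [0.01 0.02 0.02] open 0.403 grip 74.7
448 311 343 109 140
327 124
0.118 202 (array([ 567.96970344, -140.16000282,   16.16935711]), np.float64(1.708618458994049)) [ 0.56830444 -0.1403999   0.12820226] [0.02763728 0.02675897 0.02034491]
0.125 179 (array([ 567.81825741, -140.19115372,   16.92721073]), np.float64(1.5368290395027717)) [ 0.56789287 -0.1403999   0.1326466 ] [0.02497217 0.02675897 0.01145621]
0.13 173 (array([ 567.85222596, -140.28356422,   17.22585718]), np.float64(1.5045214475862014)) [ 0.56789287 -0.14056176  0.1342102 ] [0.02497217 0.02643526 0.00832901]
tip [ 0.5678397  -0.14026257  0.14957702] [ 0.57483573 -0.13334636  0.15311381] 245
rim [ 0.5659073  -0.13911152] 0.06750758702401417 3204
```

View pics/w3.png

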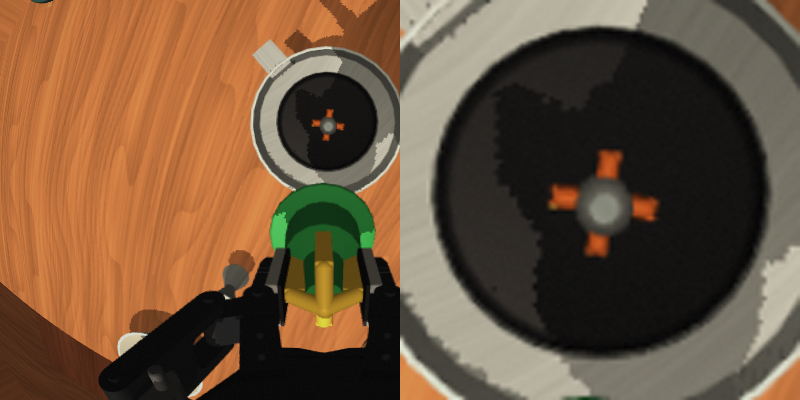

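The crop shows the four orange splines clearly around the pin at wrist pixel (327,124); the reamer is held squarely. Measure the reamer flange in the hand to remove camera bias.

Run:
```python
from h import *
p,d,T,k=load('wrist'); P=cloud('wrist'); tcp=np.array([.5887,-.2005])
hsv=cv2.cvtColor(p,cv2.COLOR_BGR2HSV)
g=(cv2.inRange(hsv,(45,90,30),(85,255,255))>0)&(np.hypot(P[...,0]-tcp[0],P[...,1]-tcp[1])<.045)&(P[...,2]>.15)
z=P[g][:,2]; print(len(z),np.percentile(z,[1,10,25,50,75,90]))
q=P[g&(P[...,2]<.218)]
a=np.arctan2(q[:,1]-tcp[1],q[:,0]-tcp[0]); rr=np.hypot(*(q[:,:2]-tcp).T); b=np.digitize(a,np.linspace(-np.pi,np.pi,73))
e=np.array([q[b==i][rr[b==i].argmax(),:2] for i in range(1,73) if (b==i).sum()>5])
t=np.radians(23.6); Y=np.array([np.cos(t),np.sin(t)]); X=np.array([-Y[1],Y[0]])
r=np.hypot(*(e-tcp).T); e=e[r>.028]
from scipy.optimize import least_squares
s=least_squares(lambda c:np.hypot(*(e-c).T)-.034,tcp,loss='soft_l1',f_scale=.0005)
print(len(e),s.x,'offset tool x,y mm',(s.x-tcp)@X*1e3,(s.x-tcp)@Y*1e3)
yy=(cv2.inRange(hsv,(18,90,40),(38,255,255))>0)&(np.hypot(P[...,0]-tcp[0],P[...,1]-tcp[1])<.03)&(P[...,2]>.25)
w=P[yy]; print(len(w),np.c_[(w[:,:2]-tcp)@X,(w[:,:2]-tcp)@Y].mean(0),cross(w,tcp,23.6))
shift([.5679,-.1403,.26],16.9)
```

```text
6453 [0.21218183 0.2132746  0.21391566 0.22515049 0.24679261 0.25592273]
44 [ 0.58969189 -0.20064932] offset tool x,y mm -0.5339340984847597 0.8491517465475015
3772 [0.00571604 0.00153312] (array([ 589.02952653, -197.20783154,   23.90083483]), np.float64(1.8945465585529375))
t 5.875 pos [ 0.5886 -0.2007  0.2599] toolz [ 6.e-04  9.e-04 -1.e+00] yaw 23.61 j6 -0.782 F [-0.9  0.1 -1.2] M [-0.01 -0.01 -0.04] open 0.401 grip 74.7
shift [ 0.0637  0.0052 -0.0001] turn [ 0.0008 -0.0006  0.1172]
```

Scaled: 0.064 m / 0.8 = 0.08, 0.01 m / 0.8 = 0.0125, 0.04 rad / 3.1416 = 0.0127.

>>> apply_moves --series '[[[0.025, 0.0025, 0], [0, 0, 0.0127]], [[0.0563, 0.0038, 0], [0, 0, 0.0255]], [[0.08, 0.0056, 0.0125], [0, 0, 0.0372]], [[0.08, 0.0056, 0.0375], [0, 0, 0.0372]], [[0.08, 0.0056, 0.0563], [0, 0, 0.0372]]]'

```text
time: 6.5
ee_pos: [0.5667, -0.141, 0.2133]
eef_rot: [-1.87, -2.523, -0.0]
force: [-0.3, -0.2, -0.1]
opening: 0.408
grip_force: 74.7
```

>>> apply_moves --series '[[[0, 0, 0], [0, 0, 0]], [[0, 0, 0], [0, 0, 0]], [[0, 0, 0], [0, 0, 0]], [[0, 0, 0], [0, 0, 0]], [[0, 0, 0], [0, 0, 0]]]'

```text
time: 7.12
ee_pos: [0.5673, -0.141, 0.2153]
eef_rot: [1.872, 2.522, 0.002]
force: [0.3, 1.1, -0.3]
opening: 0.404
grip_force: 74.7
```

Run:
```python
from h import *
t=np.radians(16.9); Y=np.array([np.cos(t),np.sin(t)]); X=np.array([-Y[1],Y[0]])
c=np.array([.5679,-.1403])+.0005*X-.00085*Y; print(c)
shift(np.r_[c,.169],16.9)
```

```text
[ 0.56694136 -0.14006869]
t 7.125 pos [ 0.5673 -0.141   0.2153] toolz [ 1.2e-03  7.0e-04 -1.0e+00] yaw 16.84 j6 -0.581 F [ 0.3  1.1 -0.3] M [-0.01 -0.05  0.02] open 0.404 grip 74.7
shift [ 0.001  -0.0001  0.0463] turn [ 0.0014 -0.0003 -0.001 ]
```

Scaled: 0.022 m / 0.8 = 0.0275, 0.018 m / 0.8 = 0.0225.

>>> apply_moves --series '[[[0.001, 0, 0.005], [0, 0, 0]], [[0.001, 0, 0.0113], [0, 0, 0]], [[0.001, 0, 0.0175], [0, 0, 0]], [[0.001, 0, 0.0225], [0, 0, 0]], [[0.001, 0, 0.0275], [0, 0, 0]]]'

```text
time: 7.75
ee_pos: [0.5668, -0.1401, 0.1925]
eef_rot: [-1.872, -2.523, -0.001]
force: [0.9, 0.1, -0.8]
opening: 0.405
grip_force: 74.7
```

```bash
python3 -c "
from h import *
shift([.567,-.1401,.169],16.9)"
```

```text
t 7.75 pos [ 0.5668 -0.1401  0.1925] toolz [ 2.e-04  1.e-03 -1.e+00] yaw 16.85 j6 -0.58 F [ 0.9  0.1 -0.8] M [-0.03 -0.01  0.01] open 0.405 grip 74.7
shift [-0.0001  0.0002  0.0235] turn [ 0.0005 -0.0009 -0.001 ]
```

Scaled: 0.012 m / 0.8 = 0.015, 0.01 m / 0.8 = 0.0125.

>>> apply_moves --series '[[[0, 0, 0.0038], [0, 0, 0]], [[0, 0, 0.0075], [0, 0, 0]], [[0, 0, 0.01], [0, 0, 0]], [[0, 0, 0.0125], [0, 0, 0]], [[0, 0, 0.015], [0, 0, 0]]]'

```text
time: 8.38
ee_pos: [0.5669, -0.1402, 0.1808]
eef_rot: [-1.872, -2.523, -0.002]
force: [-0.5, 0.2, -1.2]
opening: 0.405
grip_force: 74.7
```

>>> apply_moves --series '[[[0, 0, 0.0038], [0, 0, 0]], [[0, 0, 0.0075], [0, 0, 0]], [[0, 0, 0.01], [0, 0, 0]], [[0, 0, 0.0125], [0, 0, 0]], [[0, 0, 0.0138], [0, 0, 0]]]'

```text
time: 9.0
ee_pos: [0.5668, -0.1401, 0.1697]
eef_rot: [-1.872, -2.523, -0.002]
force: [0.3, 0.1, -1.4]
opening: 0.404
grip_force: 74.7
```

```bash
python3 -c "
from h import *
shift([.567,-.1401,.163],16.9)"
```

```text
t 9.0 pos [ 0.5668 -0.1401  0.1697] toolz [ 3.e-04  1.e-03 -1.e+00] yaw 16.84 j6 -0.58 F [ 0.3  0.1 -1.4] M [-0.    0.03 -0.  ] open 0.404 grip 74.7
shift [-0.      0.0002  0.0067] turn [ 0.0006 -0.0009 -0.001 ]
```

Meshed and nearly at the seat with no resistance. Now press: the stop is expected near TCP 0.163.

>>> apply_moves --series '[[[0, 0, 0.0013], [0, 0, 0]], [[0, 0, 0.0025], [0, 0, 0]], [[0, 0, 0.0038], [0, 0, 0]], [[0, 0, 0.005], [0, 0, 0]], [[0, 0, 0.005], [0, 0, 0]]]'

```text
time: 9.62
ee_pos: [0.567, -0.1403, 0.1676]
eef_rot: [1.872, 2.522, 0.002]
force: [-3.4, 1.0, 8.2]
opening: 0.401
grip_force: 75.8
```

Scaled: 0.003 m / 0.8 = 0.0038, 0.002 m / 0.8 = 0.0025.

>>> apply_moves --series '[[[0, 0, 0.0013], [0, 0, 0]], [[0, 0, 0.0025], [0, 0, 0]], [[0, 0, 0.0038], [0, 0, 0]], [[0, 0, 0.0038], [0, 0, 0]], [[0, 0, 0.0038], [0, 0, 0]]]'

```text
time: 10.25
ee_pos: [0.5671, -0.1403, 0.165]
eef_rot: [1.872, 2.522, 0.002]
force: [-4.1, 0.8, 9.0]
opening: 0.406
grip_force: 75.9
```

Scaled: 0.004 m / 0.8 = 0.005, 0.002 m / 0.8 = 0.0025.

>>> apply_moves --series '[[[0, 0, 0.0013], [0, 0, 0]], [[0, 0, 0.0025], [0, 0, 0]], [[0, 0, 0.0038], [0, 0, 0]], [[0, 0, 0.005], [0, 0, 0]], [[0, 0, 0.005], [0, 0, 0]]]'

```text
time: 10.88
ee_pos: [0.5673, -0.1404, 0.1629]
eef_rot: [1.871, 2.522, 0.002]
force: [-7.8, 1.4, 18.8]
opening: 0.403
grip_force: 77.0
```

Scaled: 0.002 m / 0.8 = 0.0025, 0.001 m / 0.8 = 0.0013.

>>> apply_moves --series '[[[0, 0, 0.0013], [0, 0, 0]], [[0, 0, 0.0025], [0, 0, 0]], [[0, 0, 0.0025], [0, 0, 0]], [[0, 0, 0.0025], [0, 0, 0]], [[0, 0, 0.0025], [0, 0, 0]]]'

```text
time: 11.5
ee_pos: [0.5674, -0.1406, 0.1627]
eef_rot: [1.871, 2.521, 0.002]
force: [-10.4, 1.9, 26.0]
opening: 0.403
grip_force: 77.9
```

Run:
```python
from h import *
shift(None)
p,d=shot('scene'); cv2.imwrite('pics/s2.png',cv2.resize(p[170:360,190:450],None,fx=3,fy=3,interpolation=cv2.INTER_CUBIC)[:570])
shot('wrist'); p,d,T,k=load('wrist'); P=cloud('wrist'); hsv=cv2.cvtColor(p,cv2.COLOR_BGR2HSV)
g=(cv2.inRange(hsv,(45,90,30),(85,255,255))>0)&(np.hypot(P[...,0]-.567,P[...,1]+.14)<.045)&(P[...,2]>.08)
print(np.percentile(P[g][:,2],[1,10,25,50]))
shift(None)
```

```text
t 11.5 pos [ 0.5674 -0.1406  0.1627] toolz [ 2.3e-03 -3.0e-04 -1.0e+00] yaw 16.85 j6 -0.58 F [-10.4   1.9  26. ] M [ 0.42  2.31 -0.06] open 0.403 grip 77.9
[0.11394575 0.11617481 0.11689919 0.12654893]
t 11.6 pos [ 0.5674 -0.1406  0.1627] toolz [ 2.3e-03 -3.0e-04 -1.0e+00] yaw 16.85 j6 -0.58 F [-10.7   2.1  25.8] M [ 0.32  2.35 -0.03] open 0.405 grip 77.9
```

View pics/s2.png

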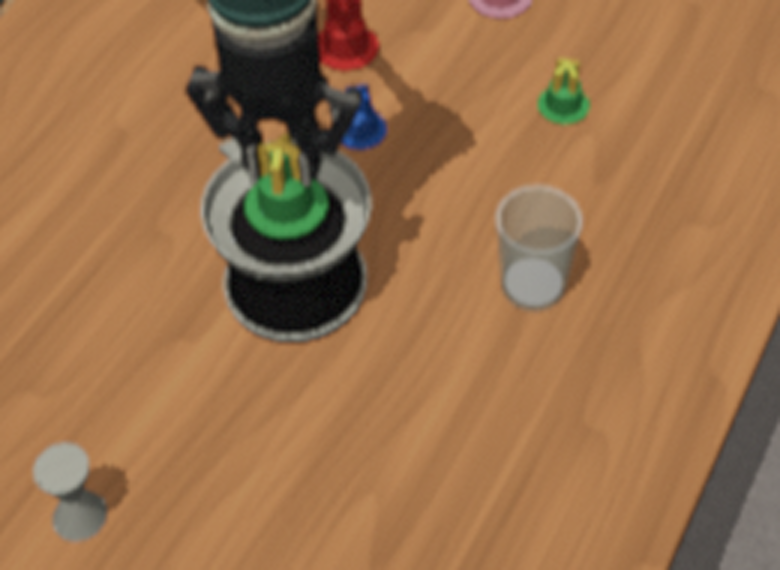

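The reamer sits seated in the bowl, at (285,205) in the crop. Its flange top is at 0.117 m, so the underside is at 0.112 m: fully home with the spindle 6 mm down, held at 26 N. The tumbler and jigger are still standing where they were. Handing in.

```bash
python3 -c "
from plant import arm
print(arm.finish_job())"
```

```text
the job is handed in; nothing more can be done
None
```

The green reamer is meshed on the spindle, fully home and pressed to the stop at about 26 N, still held in the gripper, and the job is handed in; I did not re-check the amber bottle at the end, but the arm stayed well clear of it.

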